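# Pop up the socket tower and hold it fully drawn out

### The arm

A 7-joint arm with a two-finger parallel gripper is mounted at the origin on the work surface. World frame = base frame: x ahead of the robot, y to its left, z up, the work surface at z = 0. Lengths are in m, angles in rad, forces in N, time in s.
With the tool pointing down it reaches from about 0.4 to 0.875 m from the base axis. Payload 6.5 kg.
Tool frame: the origin (TCP) lies on the centre line of the jaws, within the pads' length; the fingertips stand 25 mm ahead of it and the grasp point (between the pads) lies 6 mm ahead of it; z points along the fingers, y is the direction in which the jaws open and shut (so a half turn about z gives the same grasp; the last joint's range is limited). The gripper opens to 85 mm and grips with 20 to 120 N. Pads are 22 mm wide; open, the fingers measure 114 mm over their backs; the gripper's body (76 mm by 85 mm) begins 54 mm behind the grasp point. The pads swing forward as they close: fully open they stand 13 mm farther back than shut.
Start: joints at [1.279, 0.536, -0.004, 1.538, 0.003, 1.067, -0.071], TCP at [0.146, -0.633, 0.256] pointing down, gripper open.
Joint ranges: [-2.7, 2.7], [-0.37, 2.16], [-1.27, 1.26], [0.24, 2.4], [-1.31, 4.45], [0.19, 1.91], [-2.76, 2.76]. Speed limits (rad/s): [2.39, 2.39, 3.14, 3.14, 3.14, 3.14, 3.14].

### API

Orientations are given as a unit quaternion [x, y, z, w].
In Python, from cell import * gives the robot as it stands. The module is installed in compiled form; this text tells all that it offers.
- The arm moves only by the tool step_arm, never from a script. Its argument "increments" is a list of rows, each a list of 5 numbers: the opening, from 0 (shut) to 1 (fully open), then the shift along the tool's x, y, z in mm, then the turn about the tool's z in degrees. A call has 1 to 5 rows; each row shifts and turns the commanded pose from where the row before left it, along the tool's axes as they then stand; what a row does not reach is not made up. A row lasts 1/10 s, in which the tool goes at most 50 mm and 8.59 degrees, less where a joint would pass 70% of its speed; a pose out of reach is approached as far as the arm can. A call with a gripper value outside its range is refused whole. The fingers move at their own pace and stop on an object; "squeeze" is the grip in N (left out, the last holds). Time passes only in rows, so rows that do not move let the fingers close. It gives the time, the measured TCP pose, the force and the opening at its end, in the units of the state.
- sense(): the state, without advancing time (a new reading comes with each control period).
- grab_frame(name): name is "scene" or "top" or "wrist"; returns a dict with "pixels" (384x512x3 uint8, red, green, blue), "z_map" (384x512 float32, m along the optical axis (not along the pixel's ray), 0 where there is no reading), "fx", "fy", "cx", "cy" (pixels), "T" (4x4, takes a point from camera to world coordinates); the wrist camera has in their place "hand_eye" (4x4, takes a point from camera to tool coordinates, whose origin is the TCP and whose axes are the flange's). Camera axes: x right, y down, z forward; pixel columns grow to the right and rows downward; lengths in m; the calibration is good to about 2 mm. A picture is of the moment at which its call begins: read the wrist's pose just before it.
- hand_in(): hands the job in, once; it reports no verdict.
The state is a dict: "time_s": time; "q": joint angles; "qvel": joint speeds; "tau": joint torques, N m; "ee_pos": TCP position; "tool_rot": TCP orientation; "force": force on the tool from outside, world axes, zero at the start; "wrist_torque": the same for the moment, N m; "width": finger opening in m.
Only numpy, scipy, OpenCV 4.12 (cv2) and the standard library are available. Lean on these libraries where they do the work, as an engineer would, in place of code of your own. Each camera call takes 0.05 s, during which the arm holds its last target. There are 200 camera calls.

### The job

On the shop counter stands a sample of worktop with a pop-up socket tower sunk in it: press the release button so that the tower springs up to its first stop, then take the tower by its cap and draw it straight up out of its sleeve to the second stop. Finish while still gripping the cap and holding the tower fully drawn out (it sinks back if let go), ready for a colleague to fit the locking screw. Leave the other goods on the counter where they are.

Things in the scene. Friction and masses are not known exactly. Their poses are not given: they have to be found in the camera images.
- stand: demonstration stand, fixed to the counter: white box with a light wooden worktop, 240 (its x) x 140 (its y) x 130 mm high; origin at the centre of its underside, z up. It may stand turned any way round. The tower's axis is upright at x = +50 mm, y = 0 and the release button at x = -50 mm, y = 0 in its frame, both in the top face at 130 mm height.
- button_top (a point): centre of the top of the release button: black round push button, 28 mm diameter, in a round aluminium housing (44 mm diameter) on the worktop; its top stands 22 mm above the worktop. It is pressed straight down, travel 6 mm; it takes about 4 N; springs back when released. Half its travel frees the tower.
- sleeve (a joint): rise of the tower's aluminium outer sleeve (58 mm diameter) out of the worktop, m: 0 = sunk and latched, 0.075 = first stop. When the button is pressed a spring lifts it, with everything in it, to the first stop within about 2 s, and keeps it there.
- core (a joint): how far the tower's steel inner tube (44 mm diameter), with the cap on top, is drawn up out of the sleeve, m: 0 = in, 0.060 = second stop, which is hard. A spring and the weight pull it back in: about 4 N at 0 and 8 N at 0.060.
- cap: the cap of the tower, rigid with the inner tube: black upright cylinder with an aluminium disc set in its top, 48 mm diameter, 34 mm high; origin at the centre of its underside, z up. Sunk, its top is 3 mm above the worktop and it cannot be gripped; at the first stop its top is 78 mm above the worktop and its underside, which rests on the sleeve's rim (58 mm diameter), 44 mm above the worktop. It can be gripped from above across any diameter.
- carton: cardboard lamp carton, 70 x 70 x 100 mm high, loose on the counter; origin at the centre of its underside; to be left alone
- junction_box: grey junction box with white lid, 100 x 100 x 48 mm high, loose on the counter; origin at the centre of its underside; to be left alone
- screwdriver: black-handled screwdriver, 180 mm long along its x, lying loose on the counter; to be left alone

How it is judged:
On the way, in this order (a step that is already met when the one before it is completed fails the run):
1. the tower has sprung up to its first stop (value of joint sleeve above 0.07 m), for 0.2 s.
2. the tower is drawn out to its second stop, gripped by the cap (value of joint sleeve above 0.07 m and value of joint core above 0.055 m and contact force between the fingers and cap above 2 N), for 0.3 s.
At the end, for the whole second after the job is handed in: the sleeve is up at its first stop (within 5 mm), the inner tube is drawn out to its second stop (within 5 mm), the fingers press on the cap (more than 2 N) and hold it still (slower than 20 mm/s) (all of step 2 and linear speed of cap below 0.02 m/s); the arm keeps its last pose, push and grip.
It fails at once if the carton is shifted by more than 30 mm (distance of carton from where it was at the start of the episode above 0.03 m).
It fails at once if the junction box is shifted by more than 30 mm (distance of junction_box from where it was at the start of the episode above 0.03 m).
It fails at once if the screwdriver is shifted by more than 30 mm (distance of screwdriver from where it was at the start of the episode above 0.03 m).
It also fails if it takes over 37 s, if anything falls off the work surface, if the arm or the gripper's body presses on something with over 40 N, if the wrist force passes 120 N, or if a joint passes its speed limit or range.

## Working session

There is one attempt and no reset: what is moved stays moved. The work goes in short steps, Python scripts to look and compute and a tool call to move; the robot and the scene stay as the last step left them, time stands still between calls to the robot, and variables do not carry over. Pictures are saved under pics/ and viewed, about 8 in all and at most 12, crops included, and the job is handed in when it is done.

Besides the shell and the picture viewer there is one more tool, called after "Emit:" by a JSON object that holds its "name" and its "arguments". step_arm: Moves the arm, as the interface text tells. Its arguments: {"type":"object","properties":{"increments":{"type":"array"},"squeeze":{"type":"number"}},"required":["increments"]}

```bash
mkdir -p pics
python3 - <<'E'
from cell import *
import cv2,numpy as np
s=sense();print(s['time_s'],s['ee_pos'],s['tool_rot'],s['width'],s['force'])
a=grab_frame("scene");b=grab_frame("top")
for n,f in(("scene",a),("top",b)):
    cv2.imwrite(f"pics/{n}0.png",f["pixels"][:,:,::-1]);print(f["T"].round(3),f["fx"],f["cx"],f["cy"])
np.savez("f0.npz",z=b["z_map"],p=b["pixels"],T=b["T"],K=[b["fx"],b["fy"],b["cx"],b["cy"]])
E
```

```text
0.0 [ 0.14537861 -0.63290222  0.25537887] [ 9.93629242e-01  1.12694786e-01 -1.56103161e-04 -8.89458380e-04] 0.08552250855201343 [ 0.10802198 -0.42718829  0.14338542]
[[-0.832  0.429 -0.35   0.928]
 [ 0.554  0.645 -0.526  0.555]
 [-0.    -0.632 -0.775  0.882]
 [ 0.     0.     0.     1.   ]] 463.8465424077066 248.00078136726117 189.72082899719828
[[ 0.021 -0.986  0.164  0.405]
 [-0.999 -0.025 -0.026  0.037]
 [ 0.029 -0.163 -0.986  1.011]
 [ 0.     0.     0.     1.   ]] 422.2063232018503 249.53333647710286 189.76958990823917
```

View pics/top0.png

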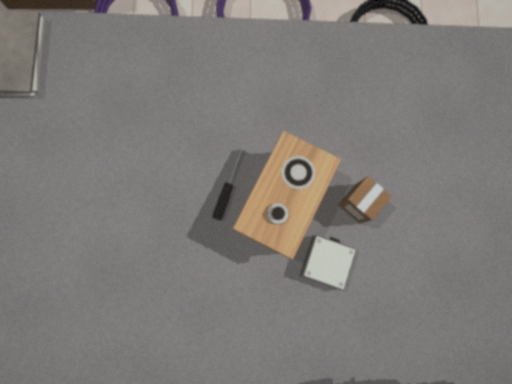

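View pics/scene0.png

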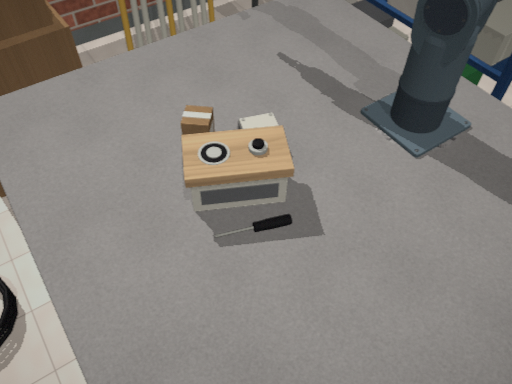

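The top view shows the tower at about (298,172), the button at (278,213), the carton at (365,200), the junction box at (330,262) and the screwdriver at (228,190). Next I'll turn these into world positions.

```bash
cat > h.py <<'E'
import numpy as np,cv2
def ray(K,T,uv,z):
    d=T[:3,:3]@np.array([(uv[0]-K[2])/K[0],(uv[1]-K[3])/K[1],1]);o=T[:3,3]
    return o+d*(z-o[2])/d[2]
E
python3 - <<'E'
from h import *
f=np.load("f0.npz");p,K,T,z=f["p"],f["K"],f["T"],f["z"]
hsv=cv2.cvtColor(p,cv2.COLOR_RGB2HSV)
# wood
m=cv2.inRange(hsv,(8,60,120),(25,255,255));m[:,345:]=0
m=cv2.morphologyEx(m,cv2.MORPH_CLOSE,np.ones((5,5)))
c=max(cv2.findContours(m,0,2)[0],key=cv2.contourArea)
hull=cv2.convexHull(c)
w=np.array([ray(K,T,q[0],.130)[:2] for q in hull])
r=cv2.minAreaRect((w*1000).astype(np.float32));print("wood",r)
dk=cv2.inRange(hsv,(0,0,0),(180,255,70))
inside=cv2.drawContours(np.zeros_like(dk),[hull],-1,255,-1)
for c in cv2.findContours(dk&inside,0,2)[0]:
    if cv2.contourArea(c)<30: continue
    (u,v),rad=cv2.minEnclosingCircle(c)
    M=cv2.moments(c);u2,v2=M['m10']/M['m00'],M['m01']/M['m00']
    d=z[int(v),int(u)];P=T@np.r_[d*(u-K[2])/K[0],d*(v-K[3])/K[1],d,1]
    print((u,v),(u2,v2),rad,"depthpt",P[:3].round(4),"z.133",ray(K,T,(u2,v2),.133).round(4),"z.152",ray(K,T,(u2,v2),.152).round(4))
E
```

```text
wood ((546.8191528320312, -66.39689636230469), (142.00552368164062, 239.97605895996094), 64.13179016113281)
(277.5, 213.0) (277.5632911392405, 212.9240506329114) 5.590270042419434 depthpt [ 0.5014 -0.044   0.1517] z.133 [ 0.5036 -0.0458  0.133 ] z.152 [ 0.5015 -0.0441  0.152 ]
(297.8456115722656, 172.20506286621094) (297.8877777777778, 172.13444444444445) 12.569968223571777 depthpt [ 0.5917 -0.0882  0.1336] z.133 [ 0.5919 -0.0884  0.133 ] z.152 [ 0.5879 -0.0857  0.152 ]
```

Measured: button at (0.5015, −0.0441) with top z≈0.152, and tower at (0.592, −0.088). They are 100.8 mm apart (should be 100), and the midpoint matches the wood centre. I'm moving over the button with the fingers shutting.

Emit:
{"name": "step_arm", "arguments": {"increments": [[0, 34, -35, 0, 0], [0, 34, -35, 0, 0], [0, 34, -35, 0, 0], [0, 34, -35, 0, 0], [0, 34, -35, 0, 0]], "squeeze": 40}}

```text
time_s: 0.6
ee_pos: [0.2726, -0.4229, 0.2561]
tool_rot: [0.994, 0.113, -0.0, -0.0]
force: [0.7, -0.5, 0.2]
width: 0.0127
```

Emit:
{"name": "step_arm", "arguments": {"increments": [[0, 34, -35, 0, 0], [0, 34, -35, 0, 0], [0, 34, -35, 0, 0], [0, 34, -35, 0, 0], [0, 34, -35, 0, 0]]}}

```text
time_s: 1.1
ee_pos: [0.399, -0.2144, 0.2563]
tool_rot: [0.994, 0.113, -0.0, 0.0]
force: [1.2, 0.4, -0.7]
width: 0.0001
```

Emit:
{"name": "step_arm", "arguments": {"increments": [[0, 34, -35, 0, 0], [0, 34, -35, 0, 0], [0, 34, -35, 0, 0], [0, 0, 0, 0, 0], [0, 0, 0, 0, 0]]}}

```text
time_s: 1.6
ee_pos: [0.4744, -0.0901, 0.2559]
tool_rot: [0.993, 0.114, -0.0, -0.0]
force: [-0.7, -0.7, 0.0]
width: -0.0001
```

Emit:
{"name": "step_arm", "arguments": {"increments": [[0, 18, -19, 0, 0], [0, 19, -20, 0, 0], [0, 0, 0, 25, 0], [0, 0, 0, 25, 0], [0, 0, 0, 0, 0]]}}

```text
time_s: 2.1
ee_pos: [0.4988, -0.0466, 0.2035]
tool_rot: [0.994, 0.112, -0.003, -0.0]
force: [-0.6, 0.1, 0.5]
width: 0.0
```

Run:
```python
from cell import *
import cv2,numpy as np
s=sense();print(s['ee_pos'],s['tool_rot'],s['force'])
w=grab_frame("wrist");a=grab_frame("top")
cv2.imwrite("pics/w1.png",np.hstack([w["pixels"],a["pixels"][100:292,150:406].repeat(2,0).repeat(2,1)])[:,:,::-1][:, ::1])
im=cv2.imread("pics/w1.png");cv2.imwrite("pics/w1.png",cv2.resize(im,(800,300)))
print(w["hand_eye"].round(3),w["fx"],w["cx"],w["cy"])
```

```text
[ 0.49880078 -0.04658356  0.20345205] [ 9.93752126e-01  1.11557907e-01 -3.39420023e-03 -1.55288055e-04] [-0.57530922  0.09938547  0.45972225]
[[ 0.    -0.955 -0.295  0.076]
 [ 1.    -0.     0.001  0.002]
 [-0.001 -0.295  0.955 -0.117]
 [ 0.     0.     0.     1.   ]] 271.9295693364935 255.99482110277836 188.68303853719965
```

View pics/w1.png

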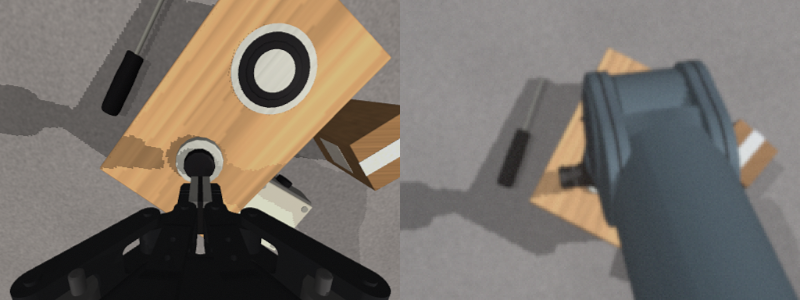

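The wrist view (left) shows the fingertips at about (203,180), just over the black button at (198,162). The tower is at (273,70). The side is clear, so I'm correcting a few mm and pressing.

Emit:
{"name": "step_arm", "arguments": {"increments": [[0, 3, -2, 10, 0], [0, 0, 0, 12, 0], [0, 0, 0, 4, 0], [0, 0, 0, 3, 0], [0, 0, 0, 0, 0]]}}

```text
time_s: 2.7
ee_pos: [0.5041, -0.0422, 0.177]
tool_rot: [0.994, 0.113, -0.0, -0.0]
force: [0.2, 0.7, 0.6]
width: -0.0
```

Emit:
{"name": "step_arm", "arguments": {"increments": [[0, 0, 0, 3, 0], [0, 0, 0, 2, 0], [0, 0, 0, 1, 0], [0, 0, 0, 0, 0], [0, 0, 0, 0, 0]]}}

```text
time_s: 3.2
ee_pos: [0.5044, -0.0421, 0.1715]
tool_rot: [0.994, 0.113, 0.0, 0.0]
force: [-0.4, 0.5, 3.8]
width: 0.0
```

Contact at about 4 N. I'll press a little further and then wait for the tower.

Emit:
{"name": "step_arm", "arguments": {"increments": [[0, 0, 0, 1, 0], [0, 0, 0, 1, 0], [0, 0, 0, 1, 0], [0, 0, 0, 0, 0], [0, 0, 0, 0, 0]]}}

```text
time_s: 3.7
ee_pos: [0.5046, -0.0421, 0.1706]
tool_rot: [0.994, 0.113, 0.0, 0.001]
force: [-9.1, -0.4, 27.4]
width: -0.0003
```

Run:
```python
from cell import *
import cv2
print(sense()['force'])
a=grab_frame("scene")
cv2.imwrite("pics/s2.png",cv2.resize(a["pixels"][60:260,140:340,::-1],(500,500)))
```

```text
[-9.10149616 -0.39107911 27.44068901]
```

View pics/s2.png

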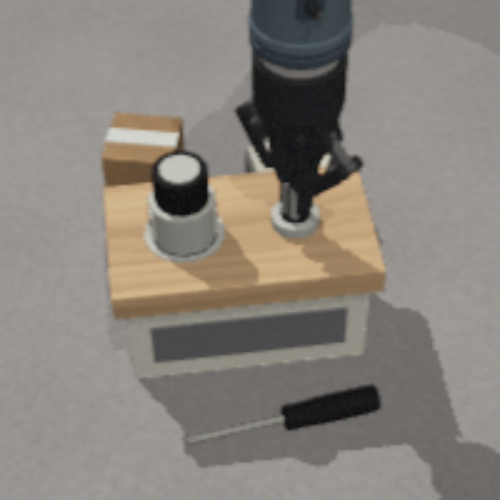

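The button is bottomed and the tower is up: cap at about (180,185) in the crop, with the sleeve below it. Now I'll lift, open, and move over the tower.

Emit:
{"name": "step_arm", "arguments": {"increments": [[0, 0, 0, -4, 0], [0, 0, 0, -30, 0], [0, 0, 0, -40, 0], [0.5, 0, 0, -36, 0], [1, 0, 0, 0, 0]]}}

```text
time_s: 4.25
ee_pos: [0.507, -0.0421, 0.2828]
tool_rot: [0.994, 0.113, 0.004, 0.001]
force: [-0.4, 0.4, -0.4]
width: 0.0284
```

Emit:
{"name": "step_arm", "arguments": {"increments": [[1, 15, 13, 0, 0], [1, 15, 13, 0, 0], [1, 0, 0, 0, 0], [1, 0, 0, 0, 0], [1, 0, 0, 0, 0]]}}

```text
time_s: 4.75
ee_pos: [0.5383, -0.0601, 0.2776]
tool_rot: [0.994, 0.113, -0.001, -0.0]
force: [0.2, -0.8, 0.6]
width: 0.0853
```

```bash
cat > w.py <<'E'
from cell import *
from h import *
import sys
from scipy.spatial.transform import Rotation as R
s=sense();w=grab_frame("wrist");n=sys.argv[1]
print(s['time_s'],s['ee_pos'],s['force'],s['width'])
cv2.imwrite(f"pics/{n}.png",w["pixels"][:,:,::-1])
E_=np.eye(4);E_[:3,:3]=R.from_quat(s['tool_rot']).as_matrix();E_[:3,3]=s['ee_pos']
T=E_@w["hand_eye"];K=[w["fx"],w["fy"],w["cx"],w["cy"]]
z=w["z_map"];v,u=np.mgrid[:384,:512]
P=np.stack([z*(u-K[2])/K[0],z*(v-K[3])/K[1],z],-1)@T[:3,:3].T+T[:3,3]
# cap disc/top: points within 50 mm of the tower and near z .208
m=((abs(P[...,2]-.208)<.006)&(np.hypot(P[...,0]-.592,P[...,1]+.0884)<.045)&(z>0)).astype(np.uint8)
c=max(cv2.findContours(m,0,2)[0],key=cv2.contourArea);(uu,vv),r=cv2.minEnclosingCircle(c)
q=ray(K,T,(uu,vv),.208);print("px",uu,vv,r,"cap",q.round(4),"z med",np.median(P[m>0][:,2]),"mean",P[m>0].mean(0).round(4))
print("tool shift mm",(np.linalg.inv(E_)@np.r_[q,1])[:3]*1000)
E
python3 w.py w3
```

```text
4.75 [ 0.53831128 -0.06013105  0.27760476] [ 0.24052136 -0.81050459  0.584274  ] 0.08534960435332209
px 312.77777099609375 144.77777099609375 35.44471740722656 cap [ 0.5958 -0.0887  0.208 ] z med 0.20764390410233916 mean [ 0.5956 -0.0887  0.2076]
tool shift mm [49.65740639 40.82812365 69.50415494]
```

View pics/w3.png

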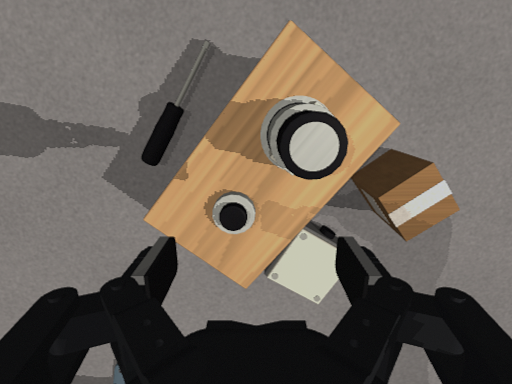

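The cap is up, with its top at (313,145) and z=0.208, agreeing with the first stop. I'm centring over it and looking again.

Emit:
{"name": "step_arm", "arguments": {"increments": [[1, 16, 14, 0, 0], [1, 16, 14, 0, 0], [1, 16, 13, 0, 0], [1, 0, 0, 10, 0], [1, 0, 0, 0, 0]]}}

```text
time_s: 5.3
ee_pos: [0.5937, -0.0894, 0.2664]
tool_rot: [0.994, 0.113, -0.002, -0.001]
force: [-0.0, 0.4, -0.6]
width: 0.0857
```

```bash
python3 w.py w4
```

```text
5.3 [ 0.5936571  -0.08943962  0.2664386 ] [-0.0203394   0.37659731 -0.59400679] 0.0857408653777122
px 253.6480712890625 213.65342712402344 33.67509841918945 cap [ 0.5969 -0.0889  0.208 ] z med 0.20769687381650823 mean [ 0.5965 -0.0892  0.2076]
tool shift mm [ 3.45542989  0.32933038 58.42708295]
```

View pics/w4.png

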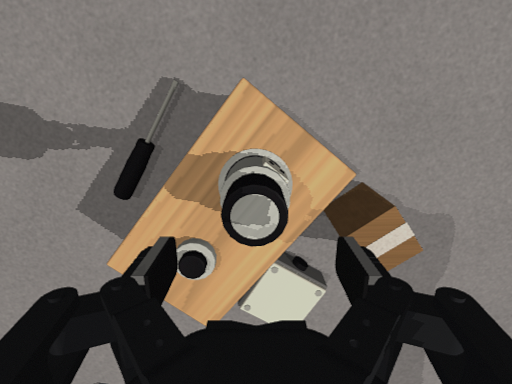

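The cap at (254,213) is centred between the jaws. Descending to TCP z≈0.205, which keeps the tips above the sleeve rim at 0.174.

Emit:
{"name": "step_arm", "arguments": {"increments": [[1, 2, 0, 20, 0], [1, 0, 0, 20, 0], [1, 0, 0, 15, 0], [1, 0, 0, 6, 0], [1, 0, 0, 0, 0]]}}

```text
time_s: 5.85
ee_pos: [0.5965, -0.0893, 0.2067]
tool_rot: [0.994, 0.113, -0.001, -0.0]
force: [-0.0, 0.3, 0.1]
width: 0.0852
```

Emit:
{"name": "step_arm", "arguments": {"increments": [[0, 0, 0, 0, 0], [0, 0, 0, 0, 0], [0, 0, 0, 0, 0], [0, 0, 0, 0, 0], [0, 0, 0, 0, 0]], "squeeze": 60}}

```text
time_s: 6.35
ee_pos: [0.5974, -0.0881, 0.2078]
tool_rot: [0.994, 0.113, 0.0, -0.001]
force: [-0.7, 5.5, 1.2]
width: 0.0462
```

Emit:
{"name": "step_arm", "arguments": {"increments": [[0, 0, 0, -4, 0], [0, 0, 0, -4, 0], [0, 0, 0, -4, 0], [0, 0, 0, -4, 0], [0, 0, 0, 0, 0]]}}

```text
time_s: 6.85
ee_pos: [0.5972, -0.0882, 0.2231]
tool_rot: [0.994, 0.113, 0.0, -0.001]
force: [1.2, 5.7, -4.5]
width: 0.0462
```

```bash
sed 's/\.208/.222/g;s/<.006/<.009/' w.py >w2.py; python3 w2.py w5; python3 -c "
from cell import *
import cv2
a=grab_frame('scene')
w=cv2.imread('pics/w5.png')
cv2.imwrite('pics/s5.png',cv2.hconcat([cv2.resize(a['pixels'][60:260,140:340,::-1],(384,384)),w[:,60:440]]))"
```

```text
6.85 [ 0.59722369 -0.08815539  0.22310537] [ 1.18026374  5.70798897 -4.53003691] 0.046230886374596256
px 255.5 259.0 79.5000991821289 cap [ 0.6005 -0.0891  0.222 ] z med 0.2212288968023837 mean [ 0.5989 -0.089   0.2213]
tool shift mm [2.93307707 1.64626942 1.10413972]
```

View pics/s5.png

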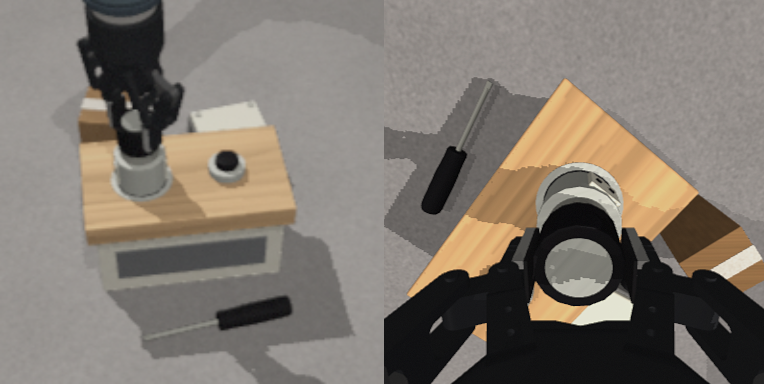

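The cap has risen with the fingers (top now ≈0.222, pull 4.5 N, grip centred on the cap). I'll draw on to the stop.

Emit:
{"name": "step_arm", "arguments": {"increments": [[0, 0, 0, -5, 0], [0, 0, 0, -6, 0], [0, 0, 0, -6, 0], [0, 0, 0, -6, 0], [0, 0, 0, -6, 0]]}}

```text
time_s: 7.45
ee_pos: [0.5971, -0.0883, 0.2516]
tool_rot: [0.994, 0.113, -0.0, -0.001]
force: [1.6, 4.8, -7.3]
width: 0.0465
```

Emit:
{"name": "step_arm", "arguments": {"increments": [[0, 0, 0, -5, 0], [0, 0, 0, -4, 0], [0, 0, 0, -3, 0], [0, 0, 0, -2, 0], [0, 0, 0, 0, 0]]}}

```text
time_s: 7.95
ee_pos: [0.5971, -0.0883, 0.2655]
tool_rot: [0.994, 0.113, -0.0, -0.001]
force: [1.8, 4.6, -7.9]
width: 0.0463
```

Emit:
{"name": "step_arm", "arguments": {"increments": [[0, 0, 0, -1, 0], [0, 0, 0, -1, 0], [0, 0, 0, 0, 0], [0, 0, 0, -1, 0], [0, 0, 0, 0, 0]]}}

```text
time_s: 8.45
ee_pos: [0.5971, -0.0884, 0.2683]
tool_rot: [0.994, 0.113, -0.0, -0.001]
force: [1.2, 5.4, -7.0]
width: 0.0462
```

Emit:
{"name": "step_arm", "arguments": {"increments": [[0, 0, 0, -1, 0], [0, 0, 0, 0, 0], [0, 0, 0, 0, 0]]}}

```text
time_s: 8.75
ee_pos: [0.5971, -0.0884, 0.2693]
tool_rot: [0.994, 0.113, -0.0, -0.001]
force: [1.1, 5.5, -6.6]
width: 0.0463
```

```bash
sed 's/\.208/.267/g;s/<.006/<.012/' w.py >w2.py; python3 w2.py w6; python3 -c "
from cell import *
import cv2
a=grab_frame('scene')
w=cv2.imread('pics/w6.png')
cv2.imwrite('pics/s6.png',cv2.hconcat([cv2.resize(a['pixels'][80:180,160:260,::-1],(384,384)),w[:,60:440]]))"
```

```text
8.75 [ 0.59710373 -0.08836354  0.2692549 ] [ 1.12680976  5.50597158 -6.57527907] 0.04631734204975103
px 255.5 261.0 80.5000991821289 cap [ 0.5985 -0.0897  0.267 ] z med 0.2673311396581083 mean [ 0.5997 -0.089   0.267 ]
tool shift mm [1.08594797 1.64517575 2.25214449]
```

View pics/s6.png

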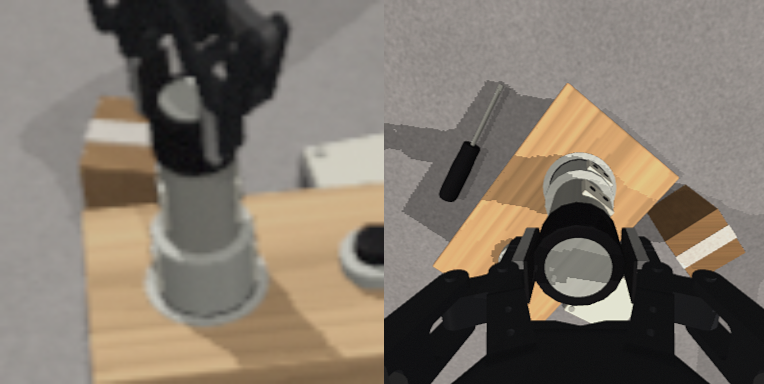

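The tower is drawn well out, but the force hasn't jumped yet, so I'll go on in small steps.

Emit:
{"name": "step_arm", "arguments": {"increments": [[0, 0, 0, -1, 0], [0, 0, 0, -0.5, 0], [0, 0, 0, 0, 0], [0, 0, 0, 0, 0]], "squeeze": 80}}

```text
time_s: 9.25
ee_pos: [0.5969, -0.0884, 0.2699]
tool_rot: [0.994, 0.113, -0.001, -0.001]
force: [3.4, 4.3, -12.2]
width: 0.0455
```

```bash
sed 's/<\.045/<.013/;s/\.592/.597/;s/\.208/.268/g;s/<.006/<.012/' w.py >w2.py; python3 w2.py w7
```

```text
9.25 [ 0.59692776 -0.08842106  0.26988923] [  3.44163232   4.33254865 -12.21966093] 0.045483299071527275
px 252.27186584472656 262.4543762207031 25.853862762451172 cap [ 0.5974 -0.0883  0.268 ] z med 0.26803115406304046 mean [ 0.5972 -0.0884  0.268 ]
tool shift mm [0.48459919 0.03100772 1.8887824 ]
```

The force jumped to 12 N and the cap top reads 0.268 = 0.208 + 0.060, so it is at the hard stop. I'll hold briefly and check.

Emit:
{"name": "step_arm", "arguments": {"increments": [[0, 0, 0, 0, 0], [0, 0, 0, 0, 0], [0, 0, 0, 0, 0], [0, 0, 0, 0, 0], [0, 0, 0, 0, 0]]}}

```text
time_s: 9.8
ee_pos: [0.597, -0.0884, 0.2699]
tool_rot: [0.994, 0.113, -0.0, -0.001]
force: [4.2, 4.2, -12.1]
width: 0.0457
```

```bash
python3 w2.py w8 && python3 -c "
from cell import *
print(hand_in())"
```

```text
9.8 [ 0.59695273 -0.08843592  0.26993368] [  4.22297184   4.22882704 -12.07738765] 0.045701629609743506
px 252.3431396484375 263.0 25.831754684448242 cap [ 0.5971 -0.0885  0.268 ] z med 0.2680872315041158 mean [ 0.5973 -0.0883  0.2681]
tool shift mm [0.14426739 0.06487392 1.93346525]
the job is handed in; nothing more can be done
None
```

I pressed the release button, the tower sprang up to its first stop, and I drew it by the cap to its second stop. I handed in at about 9.8 s, still gripping the cap with an 80 N squeeze.

**First stop:** the cap top measured z = 0.208 m, which is what the first stop should give.

**Second stop:** the cap top measured 0.268 m, so the core is out by 60 mm. The pull rose from about 7 N to 12 N over the last 1.5 mm, which fits the hard stop. Both readings stayed steady for the last half second.

**Disagreements:**
- The wrist camera put the tower about 4 mm farther out in x than the top camera. I gripped close to the wrist camera's position, and the cap sat centred in the jaws.
- The finger opening read about 46 mm on the 48 mm cap, with a steady sideways force of about 4–6 N.
- The button bottomed out briefly at 27 N, well under the 40 N limit.

The arm stayed clear of the carton, junction box and screwdriver. They looked unmoved in the pictures, but I did not measure their positions.

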